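# Set the decorating wheel and brake it

## Task

Turn the decorating wheel until its upright post stands in line with the small pointer on the foot, then leave the wheel held there by its brake. The brake slide is unmarked, so only trying the wheel gently tells whether the brake is on as you find it; do not wrench it round against the brake, touch nothing of the freshly painted dome, and do not disturb the jars and the glass.

Things in the scene. Friction and masses are not known exactly. Their poses are not given: they have to be found in the camera images.
- base: fixed foot on the table: grey drum 190 mm across, 46 mm high, on a dark flange 236 mm across, 12 mm high; a brake housing 50 mm wide, 30 mm high reaches out along its +x to 220 mm from the wheel's axis. Origin on that vertical axis at table height, z up, +x outwards along the housing. A brake pad hidden in it presses up on the wheel's underside when the brake is on.
- wheel: aluminium wheel 220 mm across, 12 mm thick, top 62 mm above the table, turning about the foot's vertical axis. Origin on the axis at table height, z up, +x towards its post. Brake off: turns either way without limit, 1 to 3 N at the post, and stops when no longer pushed. Brake on: withstands 20 N or more at the post, hardly moving. The dome is fixed on its middle.
- post (a point): top centre of the wheel's upright steel post, by which it is pushed: 12 mm across, 44 mm tall, from 62 to 106 mm above the table, its centre 92 mm from the wheel's axis
- dome: white ceramic half-ball with cream and beige paint, 56 mm in radius, fixed in the middle of the wheel, from 62 to 118 mm above the table; its paint is wet. Origin on the wheel's axis at table height; turns with the wheel.
- index: fixed white-painted metal pointer, arrow-shaped, 16 to 25 mm wide and 5 mm thick, sticking out level from the drum under the wheel's rim, top 41 mm above the table. Origin on the wheel's axis at table height, +x towards the pointer's tip; the wheel is set when its post lies in the same direction from the axis.
- pointer (a point): tip of the pointer, 138 mm from the wheel's axis, 41 mm above the table
- brake (a joint): travel of the brake slide in m along the foot's +x: 0 fully in (by the wheel), 0.03 fully out; stays where left. Starts within 5 mm of fully in. Takes about 3 N to push, up to about 10 N midway. Over the last 6 mm at one end the brake is on, at the other end off; which is which differs from start to start and cannot be seen.
- stub (a point): top centre of the brake slide's upright black stub: 16 mm across, from 41 to 95 mm above the table, standing on a 26 by 30 mm block that is on the housing (31 to 41 mm high); its centre is 155 mm from the wheel's axis with the slide fully in, 185 mm fully out. Push it from either side along the foot's x, or pinch it across.
- pot_a: loose white paint jar with lid, 40 mm across, 85 mm tall, upright on the table beside the brake slide; origin at the centre of its underside
- pot_b: a second such paint jar on the other side of the brake slide; origin at the centre of its underside
- glass: loose drinking glass, 76 mm across, 110 mm tall, upright on the table; origin at the centre of its underside
- brush_jar: loose ceramic jar 70 mm across and 100 mm tall holding brushes that reach 240 mm above the table; origin at the centre of its underside
Mind the look-alikes: they are no part of the job. Leave any green look-alike of the pot_b alone. There is more than one size of the glass; the job needs the larger.

How it is judged:
On the way:
1. the post is brought into line with the pointer and stands there with the brake off (angle between the x axis of wheel and the x axis of index, either way round below 0.1 rad and horizontal distance between post and pointer below 0.07 m and angular speed of wheel below 0.1 rad/s and contact force between wheel and base below 0.5 N), for 0.2 s.
At the end, for the whole second after the job is handed in: the post is in line with the pointer (within 0.10 rad), the wheel is still, the brake is on (its pad presses the wheel with more than 5 N), and the jars and glass stand upright (angle between the x axis of wheel and the x axis of index, either way round below 0.1 rad and horizontal distance between post and pointer below 0.07 m and angular speed of wheel below 0.1 rad/s and contact force between wheel and base above 5 N and angle between each of pot_a, pot_b, glass, brush_jar's own z axis and vertical below 0.1 rad); the robot touches nothing.
It fails at once if the wheel is wrenched round (over 0.8 rad/s) while the brake is on (contact force between wheel and base above 3 N and angular speed of wheel above 0.8 rad/s).
It fails at once if the robot touches the wet dome (contact force between any of the fingers, the arm and dome above 0.5 N).
It fails at once if a jar or the glass is moved more than 15 mm or tipped (distance of any of pot_a, pot_b, glass, brush_jar from where it was at the start of the episode above 0.015 m or angle between any of pot_a, pot_b, glass, brush_jar's own z axis and vertical above 0.25 rad).
It also fails if it takes over 72 s, if anything falls off the work surface, if the arm or the gripper's body presses on something with over 40 N, if the wrist force passes 120 N, or if a joint passes its speed limit or range.

## Robot

A 7-joint arm with a two-finger parallel gripper is mounted at the origin on the work surface. World frame = base frame: x ahead of the robot, y to its left, z up, the work surface at z = 0. Lengths are in m, angles in rad, forces in N, time in s.
With the tool pointing down it reaches from about 0.4 to 0.925 m from the base axis. Payload 5.6 kg.
Tool frame: the origin (TCP) lies on the front face of the gripper's body, between the roots of the fingers; the fingertips stand 73 mm ahead of it and the grasp point (between the pads) lies 54 mm ahead of it; z points along the fingers, x is the direction in which the jaws open and shut, and the axes are right-handed (so a half turn about z gives the same grasp; the last joint's range is limited). The gripper opens to 85 mm and grips with 20 to 120 N. Pads are 22 mm wide; open, the fingers measure 114 mm over their backs; the gripper's body (76 mm by 85 mm) begins 54 mm behind the grasp point. The pads swing forward as they close: fully open they stand 13 mm farther back than shut.
Start: joints at [-1.312, 0.468, -0.012, 1.603, 0.006, 1.071, -0.056], TCP at [0.193, 0.621, 0.304] pointing down, gripper open.
Joint ranges: [-2.53, 2.53], [-0.31, 2.02], [-1.57, 1.55], [0.28, 2.44], [-1.29, 4.43], [0.15, 1.84], [-2.92, 2.92]. Speed limits (rad/s): [2.57, 2.57, 3.14, 3.14, 3.14, 3.14, 3.14].

## Interface

Orientations are given as a unit quaternion [x, y, z, w].
In Python, from plant import get_obs, viewer, finish_job, nets gives the robot as it stands. The module is installed in compiled form; this text tells all that it offers.
- The arm moves only by the tool apply_moves, never from a script. Its argument "deltas" is a list of rows, each a list of 5 numbers: the shift along the tool's x, y, z in cm, then the turn about the tool's z in degrees, then the opening, from -1 (shut) to 1 (fully open). A call has 1 to 5 rows; each row is the pose to reach, as a shift and turn from the pose commanded when the call began, along the tool's axes at that moment; what a row does not reach only later rows make up. A row lasts 1/8 s, in which the tool goes at most 62.5 mm and 10.7 degrees, less where a joint would pass 70% of its speed; a pose out of reach is approached as far as the arm can. A call with a gripper value outside its range is refused whole. The fingers move at their own pace and stop on an object; "force" is the grip in N (left out, the last holds). Time passes only in rows, so rows that repeat a pose let the fingers close. It gives the time, the measured TCP pose, the force and the opening at its end, in the units of the state.
- get_obs(): the state, without advancing time (a new reading comes with each control period).
- viewer.grab_frame(name): name is "scene" or "top" or "wrist"; returns the picture (400x640x3 uint8, red, green, blue); there is no depth.
- viewer.camera_params(name): a dict with "mtx" (3x3 intrinsics, pixels), "k1" (the pictures are not rectified: a ray, as slopes to the right and down, at radius r is drawn at 1 + k1 r^2 times it, then the intrinsics apply), "pose" (4x4, takes a point from camera to world coordinates). Camera axes: x right, y up, looking along -z (the intrinsics and any distortion apply to the point x, -y, -z); pixel columns grow to the right and rows downward; lengths in m; the calibration is good to about 2 mm. A picture is of the moment at which its call begins: read the wrist's pose just before it. camera_params takes no time and is no camera call; for the wrist camera it gives the pose at the moment of the call.
- finish_job(): hands the job in, once; it reports no verdict.
Trained networks look in the newest picture that a camera, given by its name, has taken for a name from the list of things; names that differ only in an ending like _2 or _b are one class to them, and where a whole thing is asked for, a point or a joint stands for the part that bears it (a point fixed in the world has none). Each returns a list of dicts, best first, with "score" (0 to 1); they miss things now and then, are a little off and sometimes report something else, mostly with a low value. They report only what shows in the picture. A call takes as long as a camera call. They do not tell look-alikes from the thing itself.
- nets.spot_in(label, camera): "location" ([x, y, z] in m, in the coordinates of the camera as it stood for that picture, good to about 4 mm: the middle of the surface that is visible of it).
- nets.masks_of(label, camera): "mask" (400x640 bool, what is visible of it).
- nets.landmark_of(label, camera): "location" ([x, y, z] in m, in the coordinates of the camera as it stood for that picture, good to about 4 mm: a listed point, or the origin of a listed thing).
The state is a dict: "time": time; "qpos": joint angles; "joint_vel": joint speeds; "joint_efforts": joint torques, N m; "position": TCP position; "eef_rot": TCP orientation; "wrist_force": force on the tool from outside, world axes, zero at the start; "moment": the same for the moment, N m; "gripper_width": finger opening in m.
Only numpy, scipy, OpenCV 4.12 (cv2) and the standard library are available. Lean on these libraries where they do the work, as an engineer would, in place of code of your own. Each camera call takes 0.05 s, during which the arm holds its last target. There are 200 camera calls.

## Working session

There is one attempt and no reset: what is moved stays moved. The work goes in short steps, Python scripts to look and compute and a tool call to move; the robot and the scene stay as the last step left them, time stands still between calls to the robot, and variables do not carry over. Pictures are saved under pics/ and viewed, about 8 in all and at most 12, crops included, and the job is handed in when it is done.

Besides the shell and the picture viewer there is one more tool, called after "Request:" in YAML: its name, and indented under it one key for each argument. apply_moves: Moves the arm, as the interface text tells. Its arguments: {"type":"object","properties":{"deltas":{"type":"array","items":{"type":"array","items":{"type":"number"}}},"force":{"type":"number"}},"required":["deltas"]}

```bash
mkdir -p pics; cat > h.py <<'E'
import numpy as np,cv2
from plant import get_obs,viewer,finish_job,nets
from scipy.spatial.transform import Rotation as R
def grab(c,fn=None):
    im=viewer.grab_frame(c)
    if fn: cv2.imwrite('pics/'+fn,im[:,:,::-1])
    return im
def lm(l,c,f='landmark_of',P=None):
    P=viewer.camera_params(c)['pose'] if P is None else P
    return [(round(d['score'],2),np.round((P@np.r_[d['location'],1])[:3],4)) for d in getattr(nets,f)(l,c)]
def ray(c,uv,z,P=None):
    p=viewer.camera_params(c);P=p['pose'] if P is None else P
    K=p['mtx'];x=(uv[0]-K[0,2])/K[0,0];y=(uv[1]-K[1,2])/K[1,1]
    a,b=x,y
    for _ in range(20):
        s=1+p['k1']*(a*a+b*b);a,b=x/s,y/s
    d=P[:3,:3]@[a,-b,-1];o=P[:3,3]
    return o+d*(z-o[2])/d[2]
def proj(c,X,P=None):
    p=viewer.camera_params(c);P=p['pose'] if P is None else P
    q=np.linalg.inv(P)@np.r_[X,1];a,b=q[0]/-q[2],-q[1]/-q[2]
    s=1+p['k1']*(a*a+b*b);K=p['mtx']
    return np.array([K[0,0]*a*s+K[0,2],K[1,1]*b*s+K[1,2]])
E
python3 - <<'E'
from h import *
a=grab('top','top.png');b=grab('scene','scene.png')
for c in ('top','scene'):
  if c=='top': grab('top')
  else: grab('scene')
  for l in ['base','wheel','post','dome','index','pointer','stub','pot_a','glass','brush_jar']:
    print(c,l,lm(l,c))
o=get_obs();print(o['time'],o['position'],o['eef_rot'],R.from_quat(o['eef_rot']).as_matrix().round(3).tolist())
E
```

```text
top base []
top wheel [(0.94, array([0.5753, 0.1523, 0.0024])), (0.41, array([ 5.288e-01, -8.500e-03, -4.000e-04]))]
top post [(0.66, array([0.6437, 0.0912, 0.1055]))]
top dome [(0.73, array([ 0.5299, -0.0081,  0.0041])), (0.6, array([0.574 , 0.1571, 0.0007]))]
top index []
top pointer [(0.64, array([0.5771, 0.1555, 0.0015])), (0.55, array([0.6606, 0.2658, 0.0378]))]
top stub [(0.6, array([0.6046, 0.0021, 0.0976]))]
top pot_a [(0.77, array([ 0.5293, -0.0109,  0.0012])), (0.63, array([6.757e-01, 2.100e-02, 6.000e-04])), (0.63, array([ 7.261e-01, -9.080e-02, -7.000e-04]))]
top glass [(0.81, array([0.7569, 0.1263, 0.0013]))]
top brush_jar [(0.8, array([ 4.932e-01,  4.136e-01, -3.000e-04]))]
scene base []
scene wheel [(0.96, array([0.5763, 0.1541, 0.0007])), (0.5, array([ 4.925e-01,  4.172e-01, -4.000e-04]))]
scene post [(0.89, array([0.6505, 0.0889, 0.1076]))]
scene dome [(0.88, array([ 5.748e-01,  1.545e-01, -1.000e-04]))]
scene index [(0.19, array([0.675 , 0.0213, 0.0029]))]
scene pointer [(0.46, array([0.6628, 0.2629, 0.0386]))]
scene stub [(0.52, array([ 6.107e-01, -4.000e-04,  9.240e-02])), (0.24, array([ 0.492 ,  0.4138, -0.0028]))]
scene pot_a [(0.89, array([0.6759, 0.024 , 0.0018])), (0.87, array([ 0.7259, -0.0919,  0.0015])), (0.83, array([ 0.5327, -0.0123, -0.0057]))]
scene glass [(0.78, array([0.7586, 0.1227, 0.0022])), (0.68, array([ 0.8364,  0.2173, -0.0028]))]
scene brush_jar [(0.67, array([ 0.4881,  0.4156, -0.0023])), (0.16, array([0.6744, 0.024 , 0.0016]))]
1.2 [0.19324756 0.62059204 0.30385647] [ 8.05401026e-01  5.92730281e-01 -7.30520090e-06  3.18288968e-05] [[0.297, 0.955, 0.0], [0.955, -0.297, -0.0], [-0.0, 0.0, -1.0]]
```

View pics/top.png

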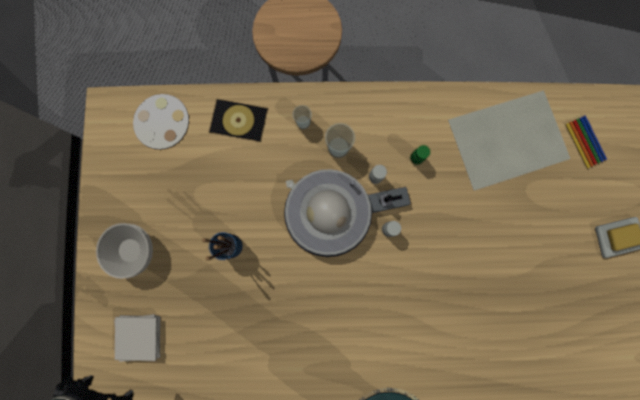

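View pics/scene.png

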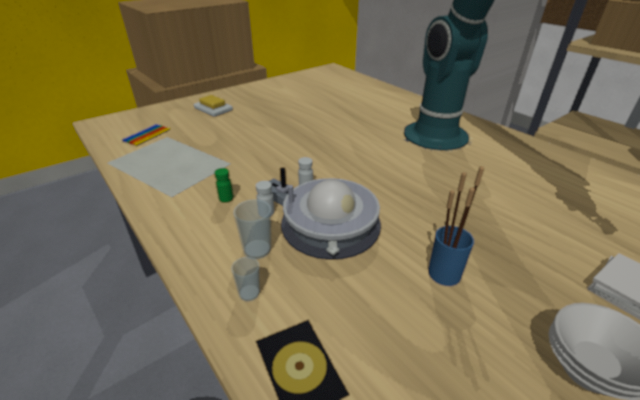

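Wheel axis is at about (0.576, 0.154) and the post at about -42° (px 352,185 in top). The pointer is at about +52° and the housing with the stub at about -78° (px 390,200 in top). The two white jars are at (378,172) and (392,229). The green jar at (420,155) is a look-alike. The larger glass is at (340,140) and the smaller one at (303,117). None of these need touching. I'll move above the wheel.

Request:
apply_moves:
  deltas:
    - [0,0,-6,0,1]
    - [-5,7,-8,5,1]
    - [-9,12.5,-8,10,1]
    - [-13,18,-8,15,0.5]
    - [-17,23.5,-8,20,0]

```text
time: 1.82
position: [0.3432, 0.4202, 0.3841]
eef_rot: [0.897, 0.443, 0.001, -0.0]
wrist_force: [1.2, 0.3, 0.1]
gripper_width: 0.0514
```

```bash
cat >> h.py <<'E'
def delta(t,yawdeg,o=None):
    o=o or get_obs();M=R.from_quat(o['eef_rot']).as_matrix()
    y=np.degrees(np.arctan2(M[1,0],M[0,0]))
    return (M.T@(np.array(t)-o['position'])*100).round(2), round((y-yawdeg+180)%360-180,2)
E
python3 - <<'E'
from h import *
o=get_obs();print(o['time'],o['position'],o['gripper_width'],delta([.60,.08,.38],48))
E
```

```text
1.825 [0.3431687  0.42018346 0.38407804] 0.05135408827032604 (array([-11.38,  41.08,   0.39]), np.float64(4.54))
```

Request:
apply_moves:
  deltas:
    - [-1.6,6,0,2,0]
    - [-3.2,12,0,4,0]
    - [-4.8,18,0,4.5,0]
    - [-6.4,24,0,4.5,0]
    - [-8,29,0,4.5,0]

```text
time: 2.45
position: [0.5255, 0.1804, 0.384]
eef_rot: [0.913, 0.408, 0.0, 0.0]
wrist_force: [-0.1, 0.8, 0.7]
gripper_width: 0.0426
```

Request:
apply_moves:
  deltas:
    - [-1.5,6,0,0,0]
    - [-3,11.5,0.4,0,0]
    - [-3,11.5,0.4,0,0]
    - [-3,11.5,0.4,0,0]

```text
time: 2.95
position: [0.5898, 0.0841, 0.3794]
eef_rot: [0.913, 0.408, -0.0, -0.0]
wrist_force: [-0.2, 0.6, 0.3]
gripper_width: 0.0428
```

```bash
python3 - <<'E'
from h import *
o=get_obs();print(o['time'],o['position'],delta([.60,.08,.38],48),o['wrist_force'])
P=viewer.camera_params('wrist')['pose'];print(P.round(3))
grab('wrist','w1.png')
for l in ['wheel','post','dome','index','pointer','base','stub','pot_a','glass']: print(l,lm(l,'wrist',P=P))
E
```

```text
2.95 [0.58982067 0.08408456 0.37939621] (array([ 0.37,  1.03, -0.06]), np.float64(0.21)) [-0.20869955  0.61636877  0.34083228]
[[ 0.667 -0.719 -0.195  0.541]
 [ 0.745  0.644  0.174  0.127]
 [ 0.    -0.262  0.965  0.449]
 [ 0.     0.     0.     1.   ]]
wheel [(0.63, array([ 0.5747,  0.1541, -0.0021]))]
post [(0.83, array([0.6483, 0.0884, 0.104 ]))]
dome [(0.56, array([ 0.5741,  0.1536, -0.0007]))]
index [(0.57, array([ 0.5718,  0.1516, -0.0049]))]
pointer [(0.58, array([0.6582, 0.2621, 0.0392]))]
base []
stub [(0.92, array([ 6.061e-01, -1.000e-04,  9.540e-02]))]
pot_a [(0.91, array([0.6798, 0.0218, 0.0021])), (0.9, array([ 0.5315, -0.0134, -0.0006])), (0.63, array([ 0.727 , -0.0918, -0.0021])), (0.49, array([0.6464, 0.0889, 0.103 ]))]
glass [(0.61, array([8.357e-01, 2.203e-01, 1.000e-04])), (0.58, array([7.611e-01, 1.207e-01, 4.000e-04]))]
```

View pics/w1.png

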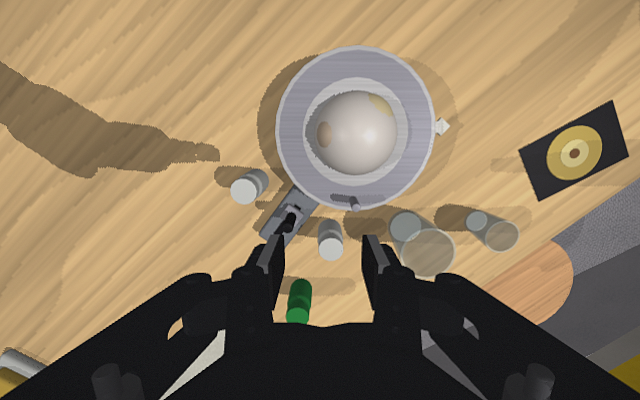

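```bash
python3 - <<'E'
from h import *
print(delta([.645,.091,.148],48))
E
```

```text
(array([ 4.19,  3.63, 23.17]), np.float64(0.24))
```

Request:
apply_moves:
  deltas:
    - [2.5,2.5,3,0,0]
    - [4.2,3.6,8,0,0]
    - [4.2,3.6,13,0,0]
    - [4.2,3.6,15,0,0]
    - [4.2,3.6,15,0,0]

```text
time: 4.08
position: [0.6445, 0.0908, 0.229]
eef_rot: [0.913, 0.408, -0.001, -0.0]
wrist_force: [0.6, -0.6, 0.9]
gripper_width: 0.0423
```

```bash
python3 - <<'E'
from h import *
o=get_obs();print(o['time'],o['position'],delta([.645,.091,.148],48),o['wrist_force'])
P=viewer.camera_params('wrist')['pose']
grab('wrist','w2.png')
for l in ['wheel','post','dome','stub']: print(l,lm(l,'wrist',P=P))
E
```

```text
4.075 [0.64453775 0.0907698  0.2289606 ] (array([0.06, 0.03, 8.1 ]), np.float64(0.2)) [ 0.64121208 -0.56762314  0.94977759]
wheel [(0.63, array([ 0.573 ,  0.1519, -0.0036]))]
post [(0.63, array([0.6471, 0.0883, 0.1074]))]
dome [(0.95, array([0.5761, 0.1533, 0.0006]))]
stub []
```

View pics/w2.png

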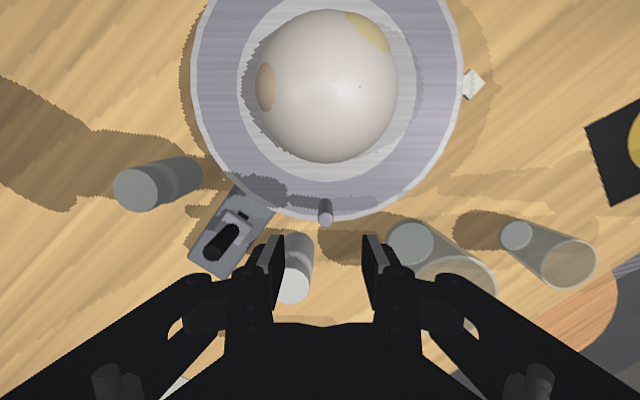

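The post is at (326,220), centred between the fingers, and the dome is clear. I'll go down and close lightly.

Request:
apply_moves:
  deltas:
    - [0.1,0,4,0,0]
    - [0.1,0,8,0,0]
    - [0.1,0,8,0,0]
    - [0.1,0,8,0,-0.3]
    - [0.1,0,8,0,-0.5]
  force: 20

```text
time: 4.95
position: [0.6469, 0.0917, 0.152]
eef_rot: [0.913, 0.408, 0.002, 0.0]
wrist_force: [0.6, 0.0, 0.2]
gripper_width: 0.0215
```

Request:
apply_moves:
  deltas:
    - [0,0,0,0,-1]
    - [0,0,0,0,-1]
    - [0,0,0,0,-1]
    - [0,0,0,0,-1]
  force: 20

```text
time: 5.45
position: [0.6465, 0.0917, 0.1516]
eef_rot: [0.913, 0.408, 0.001, 0.0]
wrist_force: [-2.2, -0.1, 6.7]
gripper_width: 0.0111
```

```bash
python3 - <<'E'
from h import *
o=get_obs();print(o['time'],o['position'],o['wrist_force'],o['gripper_width'])
P=viewer.camera_params('wrist')['pose']
grab('wrist','w3.png')
E
```

```text
5.45 [0.64652082 0.09167696 0.15158085] [-2.22260618 -0.13546375  6.73542423] 0.011112411228880754
```

View pics/w3.png

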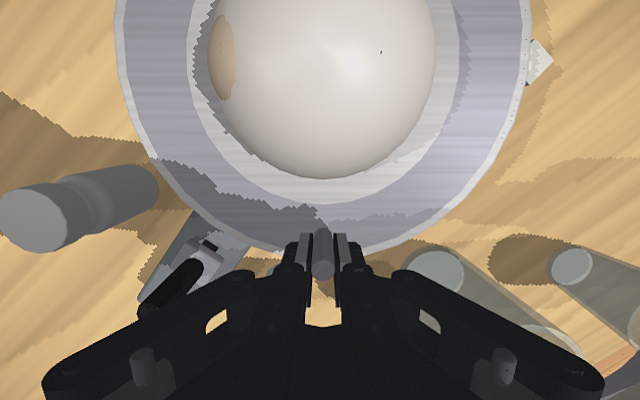

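The post is pinched at (323,245). Now a gentle try of 3 mm along the tangent.

Request:
apply_moves:
  deltas:
    - [0.15,0,0,0,-1]
    - [0.3,0,0,0,-1]
    - [0.3,0,0,0,-1]

```text
time: 5.88
position: [0.6483, 0.0936, 0.1516]
eef_rot: [0.913, 0.409, 0.001, 0.0]
wrist_force: [-2.7, -1.6, 7.7]
gripper_width: 0.0114
```

Request:
apply_moves:
  deltas:
    - [0.3,0,0,0,-1]
    - [0.6,0,0,0,-1]
    - [0.6,0,0,0,-1]

```text
time: 6.25
position: [0.6523, 0.0982, 0.1515]
eef_rot: [0.913, 0.409, 0.001, 0.0]
wrist_force: [-1.2, -0.9, 7.4]
gripper_width: 0.0114
```

```bash
cat >> h.py <<'E'
C=np.array([.5755,.154])
def arc(angs,r=.0935,z=None):
    "rows (tool cm, deg) to bring TCP to polar angles about C, tool x tangent"
    o=get_obs();p=o['position'];print(o['time'],'phi',np.degrees(np.arctan2(*(p[:2]-C)[::-1])),'r',np.hypot(*(p[:2]-C)),o['wrist_force'].round(1))
    for a in angs:
        c=C+r*np.array([np.cos(np.radians(a)),np.sin(np.radians(a))])
        d,t=delta([*c,z or p[2]],a+90,o);print(d,t)
E
python3 -c "
from h import *
arc([-32,-27,-22,-17,-12])"
```

```text
6.25 phi -35.991774825484406 r 0.09496679766765077 [-1.2 -0.9  7.4]
[ 0.63 -0.23  0.  ] -9.77
[ 1.43 -0.41  0.  ] -14.77
[ 2.21 -0.65  0.  ] -19.77
[ 2.96 -0.96  0.  ] -24.77
[ 3.69 -1.33  0.  ] -29.77
```

Request:
apply_moves:
  deltas:
    - [0.6,-0.15,0,-6,-1]
    - [1.4,-0.35,0,-13,-1]
    - [2.2,-0.6,0,-19,-1]
    - [2.95,-0.95,0,-24.5,-1]
    - [3.7,-1.3,0,-29.8,-1]

```text
time: 6.88
position: [0.6684, 0.1347, 0.1516]
eef_rot: [0.777, 0.63, 0.002, 0.001]
wrist_force: [1.6, -0.2, 4.8]
gripper_width: 0.0113
```

```bash
python3 -c "
from h import *
arc([-7,-1,5,11,17])"
```

```text
6.875 phi -11.721678493396707 r 0.09486202923480229 [ 1.6 -0.2  4.8]
[ 0.77 -0.17  0.  ] -4.89
[ 1.74 -0.3   0.  ] -10.89
[ 2.69 -0.54  0.  ] -16.89
[ 3.61 -0.87  0.  ] -22.89
[ 4.49 -1.3   0.  ] -28.89
```

Request:
apply_moves:
  deltas:
    - [0.8,-0.1,0,-5,-1]
    - [1.75,-0.25,0,-11,-1]
    - [2.7,-0.5,0,-17,-1]
    - [3.6,-0.85,0,-23,-1]
    - [4.5,-1.3,0,-29,-1]

```text
time: 7.5
position: [0.6658, 0.1814, 0.1516]
eef_rot: [0.594, 0.805, 0.003, 0.003]
wrist_force: [3.3, 0.1, 1.5]
gripper_width: 0.0108
```

```bash
python3 -c "
from h import *
arc([22,28,34,40,44])"
```

```text
7.5 phi 16.884715496350346 r 0.09438591196051806 [3.3 0.1 1.5]
[ 0.83 -0.12 -0.  ] -4.86
[ 1.8  -0.26 -0.  ] -10.86
[ 2.75 -0.49 -0.01] -16.86
[ 3.67 -0.82 -0.01] -22.86
[ 4.27 -1.1  -0.01] -26.86
```

Request:
apply_moves:
  deltas:
    - [0.8,-0.1,0,-5,-1]
    - [1.8,-0.25,0,-11,-1]
    - [2.75,-0.5,0,-17,-1]
    - [3.65,-0.8,0,-23,-1]
    - [4.25,-1.1,0,-27,-1]

```text
time: 8.12
position: [0.6423, 0.22, 0.1516]
eef_rot: [0.389, 0.921, 0.002, 0.003]
wrist_force: [3.3, 1.6, 3.5]
gripper_width: 0.0111
```

```bash
python3 -c "
from h import *
arc([48,52])
P=viewer.camera_params('wrist')['pose']
grab('wrist','w4.png')
for l in ['wheel','post','dome','pointer']: print(l,lm(l,'wrist',P=P))
grab('scene');
for l in ['wheel','post','pointer']: print(l,lm(l,'scene'))"
```

```text
8.125 phi 44.63874781974596 r 0.09389722104000431 [3.3 1.6 3.5]
[ 0.55 -0.06 -0.  ] -3.83
[ 1.2  -0.13 -0.  ] -7.83
wheel [(0.55, array([ 0.5757,  0.1527, -0.002 ]))]
post [(0.82, array([0.644 , 0.2151, 0.1057])), (0.15, array([ 4.902e-01,  4.123e-01, -2.000e-04]))]
dome [(0.71, array([ 0.5757,  0.1551, -0.0007]))]
pointer []
wheel [(0.67, array([ 0.5771,  0.155 , -0.001 ]))]
post [(0.91, array([0.6454, 0.2167, 0.1026]))]
pointer [(0.47, array([0.6647, 0.2628, 0.0369]))]
```

View pics/w4.png

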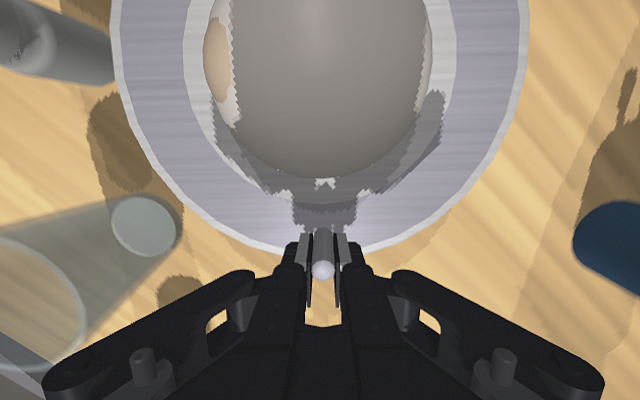

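Request:
apply_moves:
  deltas:
    - [0.55,-0.05,0,-3.8,-1]
    - [1.2,-0.15,0,-7.8,-1]
    - [1.2,-0.15,0,-7.8,-1]
    - [1.2,-0.15,0,-7.8,-1]

```text
time: 9.07
position: [0.6323, 0.2285, 0.1516]
eef_rot: [0.327, 0.945, 0.003, 0.002]
wrist_force: [3.7, 5.6, 5.8]
gripper_width: 0.0113
```

Request:
apply_moves:
  deltas:
    - [0,0,0,0,-0.6]
    - [0,0,0,0,-0.3]
    - [0,0,0,0,-0.3]
    - [0,0,-5,0,-0.3]
    - [0,2,-11,0,-0.3]

```text
time: 9.7
position: [0.6421, 0.2399, 0.2582]
eef_rot: [0.328, 0.945, -0.002, -0.002]
wrist_force: [1.5, 0.2, 0.1]
gripper_width: 0.0297
```

Request:
apply_moves:
  deltas:
    - [0,4,-6,0,-0.3]
    - [0,7,-11,0,-0.3]
    - [0,7,-11,0,-0.3]
    - [0,7,-11,0,-0.3]

```text
time: 10.2
position: [0.686, 0.2965, 0.3679]
eef_rot: [0.327, 0.945, -0.001, -0.0]
wrist_force: [-0.7, -0.2, -0.9]
gripper_width: 0.03
```

```bash
python3 -c "
from h import *
arc([52])
P=viewer.camera_params('wrist')['pose']
im=grab('wrist','w5.png')
for l in ['wheel','post','dome','pointer','index']: print(l,lm(l,'wrist',P=P))
for c in ('scene','top'):
  grab(c)
  for l in ['wheel','post','pointer']: print(l,lm(l,c))"
```

```text
10.2 phi 52.213436299369526 r 0.18028565044903377 [-0.7 -0.2 -0.9]
[-0.1  -8.68  0.01] -0.21
wheel [(0.88, array([ 0.5737,  0.1529, -0.0014]))]
post [(0.9, array([0.6302, 0.2246, 0.1074]))]
dome [(0.78, array([ 5.763e-01,  1.530e-01, -3.000e-04]))]
pointer [(0.65, array([0.6571, 0.2635, 0.0421]))]
index []
wheel [(0.86, array([ 0.5774,  0.1532, -0.0028]))]
post [(0.79, array([0.6338, 0.2257, 0.1054])), (0.45, array([0.663 , 0.2643, 0.0392]))]
pointer []
wheel [(0.74, array([ 5.738e-01,  1.539e-01, -4.000e-04]))]
post [(0.56, array([0.6291, 0.2285, 0.1052]))]
pointer []
```

View pics/w5.png

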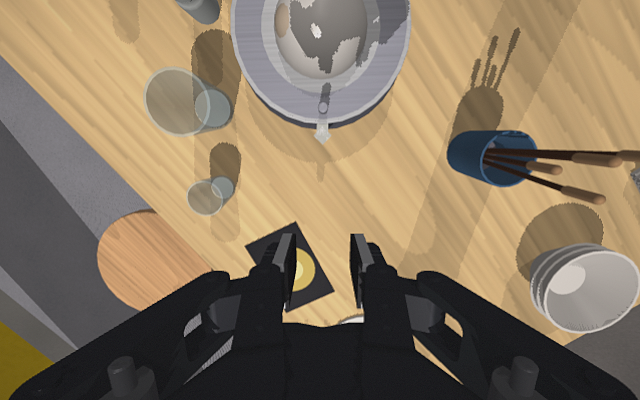

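The post (323,106) and the pointer tip (321,142) line up radially, at about 52° each. Next I'll go to the brake stub.

```bash
python3 -c "
from h import *
print(ray('wrist',(323,106),.106),ray('wrist',(321,142),.041))
print(delta([.607,.0,.33],11.5))"
```

```text
[0.63210191 0.2264358  0.106     ] [0.66139138 0.25920659 0.041     ]
(array([-12.13, -28.24,   3.89]), np.float64(130.31))
```

Request:
apply_moves:
  deltas:
    - [-2,-4.5,0,10,-0.3]
    - [-4,-9,0,20,-0.3]
    - [-6,-14,0,30,-0.3]
    - [-8,-19,0,40,-0.3]
    - [-10,-24,0,50,-0.3]

```text
time: 11.52
position: [0.6159, 0.0448, 0.3693]
eef_rot: [0.698, 0.716, 0.0, 0.0]
wrist_force: [-0.3, 0.2, 0.1]
gripper_width: 0.0299
```

Request:
apply_moves:
  deltas:
    - [0,0,0,10,-0.3]
    - [0,0,0,20,-0.3]
    - [0,0,0,30,-0.3]
    - [0,0,0,40,-0.3]
    - [0,0,0,50,-0.3]

```text
time: 12.15
position: [0.6165, 0.0465, 0.3691]
eef_rot: [0.935, 0.354, 0.0, -0.0]
wrist_force: [0.2, 0.1, -0.7]
gripper_width: 0.0303
```

Request:
apply_moves:
  deltas:
    - [0,0,0,10,-0.3]
    - [0,0,0,20,-0.3]
    - [0,0,0,30,-0.3]
    - [0,0,0,30,-0.3]

```text
time: 12.65
position: [0.6165, 0.0467, 0.369]
eef_rot: [0.995, 0.104, 0.0, 0.0]
wrist_force: [-0.7, 0.5, 0.2]
gripper_width: 0.0298
```

```bash
python3 -c "
from h import *
print(get_obs()['position'],delta([.607,.0,.24],11.5))"
```

```text
[0.61647719 0.04669415 0.36902259] (array([-1.9 ,  4.37, 12.9 ]), np.float64(0.43))
```

Request:
apply_moves:
  deltas:
    - [-1,2.2,3,0.4,-0.3]
    - [-1.9,4.4,7,0.4,-0.3]
    - [-1.9,4.4,11,0.4,-0.3]
    - [-1.9,4.4,12.9,0.4,-0.3]
    - [-1.9,4.4,12.9,0.4,-0.3]

```text
time: 13.28
position: [0.6066, -0.0001, 0.2391]
eef_rot: [0.995, 0.1, -0.001, -0.0]
wrist_force: [0.2, -0.4, 1.4]
gripper_width: 0.0298
```

```bash
python3 -c "
from h import *
P=viewer.camera_params('wrist')['pose']
im=grab('wrist','w6.png')
for l in ['stub','pot_a']: print(l,lm(l,'wrist',P=P))
print(get_obs()['position'],delta([.607,.0,.135],11.5))"
```

```text
stub [(0.57, array([ 6.044e-01, -5.000e-04,  9.340e-02]))]
pot_a [(0.78, array([ 7.268e-01, -9.180e-02,  7.000e-04])), (0.63, array([ 5.312e-01, -1.410e-02, -5.000e-04])), (0.63, array([ 0.5743,  0.1528, -0.0009])), (0.57, array([0.6776, 0.0218, 0.0029]))]
[ 6.07937986e-01 -2.59423848e-04  2.41546004e-01] (array([-0.12, -0.05, 10.65]), np.float64(-0.03))
```

View pics/w6.png

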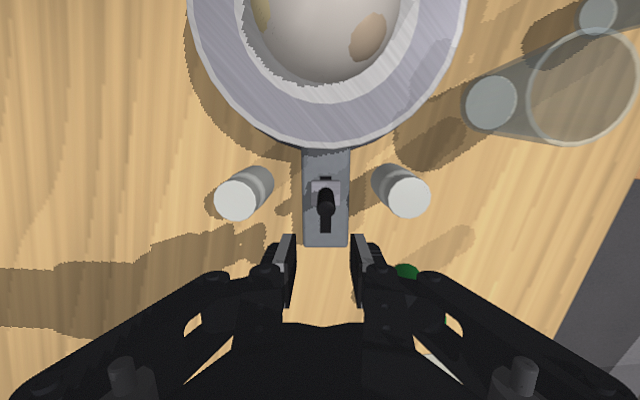

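The stub top is at (326,208), centred between the fingers, with both jars well outside. I'll descend and pinch.

Request:
apply_moves:
  deltas:
    - [-0.1,0,4,0,-0.3]
    - [-0.1,0,8,0,-0.3]
    - [-0.1,0,10,0,-0.3]
    - [-0.1,0,10,0,-0.3]
    - [-0.1,0,10,0,-1]
  force: 20

```text
time: 14.05
position: [0.6083, -0.0004, 0.1417]
eef_rot: [0.995, 0.099, 0.003, 0.0]
wrist_force: [-0.4, -1.9, -8.4]
gripper_width: 0.0151
```

Request:
apply_moves:
  deltas:
    - [0,0,0,0,-1]
    - [0,0,0,0,-1]
    - [0,0,0,0,-1]
  force: 40

```text
time: 14.42
position: [0.6082, -0.0005, 0.1417]
eef_rot: [0.995, 0.099, 0.003, 0.0]
wrist_force: [5.1, -0.1, -5.9]
gripper_width: 0.0149
```

Request:
apply_moves:
  deltas:
    - [0,0.7,0,0,-1]
    - [0,1.4,0,0,-1]
    - [0,2.1,0,0,-1]
    - [0,2.8,0,0,-1]
    - [0,3.2,0,0,-1]

```text
time: 15.05
position: [0.6134, -0.025, 0.1416]
eef_rot: [0.995, 0.102, 0.001, -0.004]
wrist_force: [0.0, 14.0, 0.8]
gripper_width: 0.0142
```

Request:
apply_moves:
  deltas:
    - [0,0.2,0,0,-1]
    - [0,0.2,0,0,-1]
    - [0,0.2,0,0,-1]

```text
time: 15.42
position: [0.6143, -0.0298, 0.1417]
eef_rot: [0.995, 0.101, 0.002, -0.002]
wrist_force: [2.5, 7.8, -1.6]
gripper_width: 0.0147
```

```bash
python3 -c "
from h import *
P=viewer.camera_params('wrist')['pose']
im=grab('wrist')
print(lm('stub','wrist',P=P))
o=get_obs();p=o['position'];print(p,np.hypot(*(p[:2]-C)),o['wrist_force'])
grab('scene');print(lm('stub','scene'),lm('post','scene'))"
```

```text
[(0.86, array([ 0.6129, -0.031 ,  0.0975])), (0.59, array([ 5.32e-01, -1.21e-02,  4.00e-04]))]
[ 0.61425558 -0.02978979  0.14165346] 0.18783153003127742 [ 2.20888931  8.55107866 -3.02501734]
[(0.59, array([0.6326, 0.2257, 0.1058])), (0.5, array([ 0.6187, -0.0283,  0.0911]))] [(0.61, array([0.6348, 0.2242, 0.1044]))]
```

Request:
apply_moves:
  deltas:
    - [0,0.4,0,0,-1]
    - [0,0.4,0,0,-1]
    - [0,0.4,0,0,-1]

```text
time: 16.05
position: [0.6144, -0.0301, 0.1416]
eef_rot: [0.995, 0.102, 0.001, -0.005]
wrist_force: [-0.4, 15.2, 0.3]
gripper_width: 0.0141
```

Request:
apply_moves:
  deltas:
    - [0,-0.6,0,0,-0.6]
    - [0,-0.6,0,0,-0.3]
    - [0,-0.6,0,0,-0.3]
    - [0,-0.6,-6,0,-0.3]
    - [0,-0.6,-12,0,-0.3]

```text
time: 16.68
position: [0.6118, -0.0331, 0.2608]
eef_rot: [0.995, 0.099, -0.001, 0.0]
wrist_force: [1.2, -0.4, 1.2]
gripper_width: 0.0303
```

Request:
apply_moves:
  deltas:
    - [0,0,-5,0,-0.3]
    - [0,0,-10,0,-0.3]
    - [0,0,-10,0,-0.3]

```text
time: 17.05
position: [0.6138, -0.0335, 0.3649]
eef_rot: [0.995, 0.099, 0.004, 0.0]
wrist_force: [-0.2, 0.8, -0.3]
gripper_width: 0.0299
```

```bash
python3 -c "
from h import *
P=viewer.camera_params('wrist')['pose']
im=grab('wrist','w7.png')
for l in ('stub','pot_a','post','pointer'): print(lm(l,'wrist',P=P))
print(get_obs()['position'])
for c in ('scene','top'):
  grab(c)
  for l in ('stub','post','pointer','pot_a','glass','brush_jar'): print(c,l,lm(l,c))"
```

```text
[(0.78, array([ 0.611 , -0.0294,  0.0939]))]
[(0.91, array([ 0.53  , -0.0119, -0.0012])), (0.87, array([0.6774, 0.0214, 0.0007])), (0.65, array([ 0.729 , -0.0928, -0.0009]))]
[]
[(0.62, array([ 0.574 ,  0.1567, -0.0035]))]
[ 0.61153418 -0.03228274  0.3582211 ]
scene stub [(0.44, array([ 0.616 , -0.0278,  0.0912]))]
scene post [(0.56, array([0.634 , 0.2239, 0.1029]))]
scene pointer [(0.59, array([0.6637, 0.2639, 0.0356]))]
scene pot_a [(0.76, array([ 0.7282, -0.0918,  0.0039])), (0.7, array([0.6772, 0.0232, 0.003 ])), (0.69, array([ 0.5353, -0.0113, -0.0042]))]
scene glass [(0.75, array([0.757 , 0.1253, 0.0025])), (0.65, array([ 0.8351,  0.2173, -0.0044]))]
scene brush_jar [(0.95, array([ 0.4922,  0.4145, -0.0015]))]
top stub [(0.68, array([ 0.6141, -0.0308,  0.0983]))]
top post [(0.86, array([0.6304, 0.2272, 0.1049]))]
top pointer [(0.63, array([0.6611, 0.2694, 0.0392])), (0.44, array([ 0.53  , -0.008 ,  0.0023]))]
top pot_a [(0.65, array([0.6724, 0.0193, 0.0021])), (0.62, array([ 0.7244, -0.092 , -0.0013])), (0.53, array([ 0.5297, -0.0094,  0.0035]))]
top glass [(0.92, array([ 0.8274,  0.2195, -0.0013])), (0.7, array([0.755 , 0.1269, 0.0009]))]
top brush_jar [(0.56, array([0.4933, 0.4143, 0.0009]))]
```

View pics/w7.png

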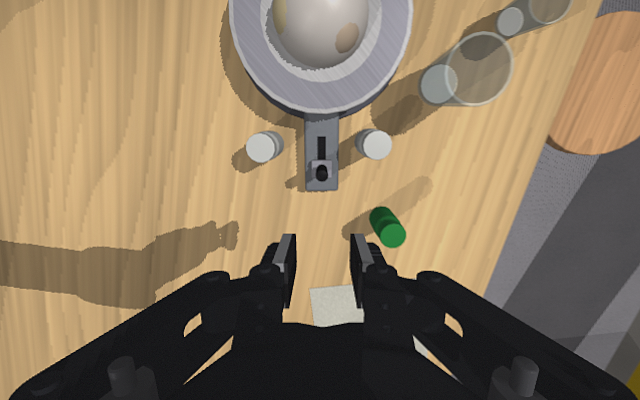

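The slide sits at the outer end (stub 321,172; slot now open on the wheel side), the jars are unmoved, and the post is still in line. Handing in.

```bash
python3 -c "
from h import *
finish_job();print(get_obs()['time'])"
```

```text
the job is handed in; nothing more can be done
the job is handed in; nothing more can be done
```

The decorating wheel's post now stands in line with the pointer, the brake slide is fully out, and the job is handed in.

- **Brake as found:** I pinched the post and tried it gently. It gave at about 1–2 N, so the brake was off with the slide in.
- **Turning the wheel:** I turned it about 94° to the pointer and let go. The wrist force read up to about 9 N in total during the turn.
- **Setting the brake:** I pinched the stub and drew it out to its stop, where it did not move any further at 15 N.

**Last checks:**
- **Alignment:** the cameras put the post at about 50–53° and the pointer at about 52°, within the 0.10 rad (5.7°) allowed. One top-view reading of the pointer was 1–2° off the others.
- **Slide:** the stub was about 187 mm from the axis, against 185 mm for fully out.
- **Jars and glass:** they stood where they started, to within measuring error, and the gripper was clear above everything.

I did not try the wheel again with the brake on. That it holds follows from the slide being at the opposite end from where the wheel ran free.

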